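Clamp a display plinth in the cam-lever jig

ROBOT

A 6-joint arm with a two-finger parallel gripper is mounted at the origin on a cart in front of the work surface, level with it; the furniture and walls round the work are solid. World frame = base frame: x ahead of the robot, y to its left, z up, the work surface at z = 0. Lengths are in m, angles in rad, forces in N, time in s.
With the tool pointing down it reaches from about 0.35 to 0.725 m from the base axis. Payload 6 kg.
Tool frame: the origin (TCP) lies on the mounting face of the last link; the fingertips stand 173 mm ahead of it and the grasp point (between the pads) lies 155 mm ahead of it; z points along the fingers, y is the direction in which the jaws open and shut (so a half turn about z gives the same grasp; the last joint's range is limited). The gripper opens to 85 mm and grips with 20 to 120 N. Pads are 22 mm wide; open, the fingers measure 114 mm over their backs; the gripper's body (76 mm by 85 mm) begins 54 mm behind the grasp point. The pads swing forward as they close: fully open they stand 13 mm farther back than shut.
Start: joints at [-0.919, 0.04, 0.085, 0, -1.615, -0.334], TCP at [0.188, -0.57, 0.405] pointing down, gripper open.
Joint ranges: [-2.56, 2.56], [-1.29, 2.01], [-1.08, 1.49], [-3.29, 1.98], [-2.81, -0.18], [-2.99, 2.99]. Speed limits (rad/s): [2.57, 2.57, 3.01, 3.14, 3.14, 3.14].

INTERFACE

Orientations are given as a unit quaternion [w, x, y, z].
In Python, from workcell import * gives the robot as it stands. Calls block until the motion is done:
- movep(position, orientation): joint-space move of the TCP to a pose.
- move_l(position, velocity=0.15, ori=None): straight line of the TCP; ori=None keeps the orientation; velocity is the mean speed in m/s.
- movej(angles): joint-space move.
- set_gripper(opening, newtons=None): opening from 0.0 (shut) to 1.0 (fully open); newtons is the grip in N (None keeps the last); returns when the fingers have stopped.
- dwell(seconds).
- inverse_kinematics(position, orientation): joint angles nearest the present ones, or None.
- snapshot(name): name is "scene" or "top" or "wrist"; returns (picture, depth): 480x640x3 uint8, red, green, blue; 480x640 float32, m along the optical axis (not along the pixel's ray), 0 where there is no reading.
- camera_model(name): a dict with "intrinsics" (3x3 intrinsics, pixels), "rvec" (rotation vector, rad) and "tvec" (3), from world to camera coordinates, as OpenCV has them. Camera axes: x right, y down, z forward; pixel columns grow to the right and rows downward; lengths in m; the calibration is good to about 2 mm. A picture is of the moment at which its call begins: read the wrist's pose just before it. camera_model takes no time and is no camera call; for the wrist camera it gives the pose at the moment of the call.
A pose or a line that the arm cannot do raises PlanningError and nothing moves.
- job_done(): hands the job in, once; it reports no verdict.
Readings, each from a call of its own:
- get_clock(): time.
- get_joints(): joint angles.
- get_joint_velocities(): joint speeds.
- get_tau(): joint torques, N m.
- get_position(): TCP position.
- get_ee_rot(): TCP orientation.
- get_ft_force(): force on the tool from outside, world axes, zero at the start.
- get_moment(): the same for the moment, N m.
- get_gripper_width(): opening from 0.0 (shut) to 1.0 (fully open).
Only numpy, scipy, OpenCV 4.12 (cv2) and the standard library are available. Lean on these libraries where they do the work, as an engineer would, in place of code of your own. Each camera call takes 0.05 s, during which the arm holds its last target.

TASK

Clamp the wooden display plinth in the metal jig, ready for work: set it flat in the channel lengthwise and slide it slowly and gently, but fully home, against the end stop at the far end of the channel, whose setting you must find by feel. Then swing the upright black grip of the cam lever all the way round until it snaps past centre, without forcing it, and let go; leave the other things on the desk where they are.

Things in the scene. Friction and masses are not known exactly. Their poses are not given: they have to be found in the camera images.
- plinth: Loose dark wooden display plinth of two steps: lower step 70 (its x) x 44 (its y) x 20 mm high; upper step 56 x 34 mm, from 20 to 42 mm high; thin brass pin of 6 mm diameter on the centre, up to 52 mm. 100 to 210 g. Origin at the centre of its underside, z up. Grip the upper step across its 34 mm. Either end may go first.
- jig: Jig fixed to the desk: aluminium plate 160 x 190 x 12 mm (x -70 to 90, y -45 to 145 mm in its frame). Origin on the desk below the channel's middle, z up, x along the channel towards the end stop. Plinth goes in from above, its length along x. Fence, pad and end stop rise to at most 32 mm over the desk.
- jig_channel (a point): Channel floor (top of the plate, 12 mm over the desk) at the jig's x = 0, y = 0; axes as the jig's. The fixed steel fence is on the right, its face at y = -22 mm. On the left the sprung rubber pad, 40 mm wide about x = 0: its face is at y = +30 mm with the lever at 0, +27.5 mm at lever 0.1. The lever's spring later presses the 44 mm plinth against the fence.
- stop_zone (a point): Middle of the range in which the end stop may stand, at the jig's x = +37 mm, y = 0, 22 mm over the desk. The stop's face (34 mm wide, steel) is anywhere from x = +22 to +52 mm: newly set each time, rigid, and not measured; find it by feel. Pressing the plinth on it with 4 to 8 N, creeping up on it, is right; over 16 N spoils it.
- lever (a joint): Cam lever on an upright axis. 0 = open, grip at the jig's +y from the pivot; grows anticlockwise seen from above; 1.5 rad = clamped, at a solid stop, grip at about -x. Starts at 0 to 0.1, stays where left while the pad is free. Pad meets the plinth at about 0.35; the grip then resists with up to about 10 N along its path; dead centre at 1.25, beyond it the spring drives it home with about 5 N.
- lever_grip (a point): On the axis of the upright black round grip at the lever's end: 14 mm diameter, from 42 to 90 mm over the desk (this point at 66 mm), 75 mm from the pivot axis; the lever's steel bar is below it, 34 to 42 mm over the desk. It is spring steel, bends by 1 mm per 5.3 N, and is strained by more than 25 N along its path or against its stop.
- lever_pivot (a point): On the lever's fixed upright axis, at the jig's x = 0, y = +115 mm, 60 mm over the desk.
- dropper: Bystander: white dropper bottle with a red cap, 29 mm diameter, 88 mm high, standing. Origin at the centre of its underside.
- tape: Bystander: yellow tape roll, 84 mm diameter, 19 mm high, lying flat. Origin at the centre of its underside.
- cutter: Bystander: side cutter with red handles, 47 x 126 (its y) x 12 mm, lying flat. Origin at the centre of its underside.

How it is judged:
On the way, in this order (a step that is already met when the one before it is completed fails the run):
1. the plinth lies flat and lengthwise in the channel, against the end stop, with the lever still open (angle between the x axis of plinth and the x axis of jig, either way round below 0.1 rad and angle between plinth's own z axis and vertical below 0.05 rad and z of plinth in the frame of jig_channel below 0.002 m and horizontal distance between plinth and end_stop_c0 below 0.0395 m and value of joint lever below 0.25 rad), for 0.2 s.
2. the lever has gone past dead centre to its stop and the pad presses on the plinth (value of joint lever above 1.42 rad and contact force between plinth and pad_c1 above 20 N), for 0.2 s.
At the end, for the whole second after the job is handed in: The plinth lies flat (3 deg) on the channel floor, square to the jig (3 deg) and within 1.5 mm of the end stop, at rest; the lever is within 0.08 rad of its closed stop and the pad presses on the plinth with more than 20 N (all of step 2 and angle between the x axis of plinth and the x axis of jig, either way round below 0.05 rad and angle between plinth's own z axis and vertical below 0.05 rad and z of plinth in the frame of jig_channel below 0.002 m and horizontal distance between plinth and end_stop_c0 below 0.0395 m and linear speed of plinth below 0.01 m/s); the robot touches nothing.
It fails at once if the plinth is pushed against the end stop with more than 16 N (contact force between plinth and end_stop_c0 above 16 N).
It fails at once if the lever's handle is loaded with more than 25 N along its path (value of joint handle above 0.0625 rad or value of joint handle below -0.0625 rad).
It fails at once if dropper bottle, tape roll or side cutter is moved by more than 20 mm (distance of any of dropper, tape, cutter from where it was at the start of the episode above 0.02 m).
It also fails if it takes over 72 s, if anything falls off the work surface, if the arm or the gripper's body presses on something with over 40 N, if the wrist force passes 120 N, or if a joint passes its speed limit or range.

## Working session

There is one attempt and no reset: what is moved stays moved. The work goes in short steps, each a Python script; the robot and the scene stay as the last script left them, time stands still between calls to the robot, and variables do not carry over. Pictures are saved under pics/ and viewed, and the job is handed in when it is done.

```bash
ls; mkdir -p pics
python3 - <<'E'
from workcell import *
import cv2,numpy as np
print(get_clock(),get_position(),get_ee_rot(),get_ft_force())
for n in ["scene","top","wrist"]:
    m=camera_model(n);p,d=snapshot(n)
    cv2.imwrite(f"pics/{n}0.png",p[:,:,::-1]);np.savez(f"pics/{n}0.npz",p=p,d=d,K=m["intrinsics"],r=m["rvec"],t=m["tvec"])
    print(n,m, d[d>0].min() if (d>0).any() else None)
E
```

```text
pics
0.0 [ 0.18758354 -0.56989379  0.40365769] [-1.91826972e-04 -1.58265641e-01  9.87396169e-01  8.69646338e-04] [ 0.77581934 -0.26592132  0.52925641]
scene {'intrinsics': array([[516.73314836,   0.        , 323.58526031],
       [  0.        , 516.73314836, 231.58039159],
       [  0.        ,   0.        ,   1.        ]]), 'rvec': array([ 1.21274516, -2.23410385,  0.99432479]), 'tvec': array([0.36816606, 0.3376278 , 0.89359872])} 0.49443787
top {'intrinsics': array([[607.50182162,   0.        , 318.83764492],
       [  0.        , 607.50182162, 242.78252069],
       [  0.        ,   0.        ,   1.        ]]), 'rvec': array([ 2.20898622, -2.21197405,  0.02253751]), 'tvec': array([0.1018005 , 0.52860281, 1.28435023])} 0.5009195
wrist {'intrinsics': array([[403.20859281,   0.        , 328.70663384],
       [  0.        , 403.20859281, 238.23875245],
       [  0.        ,   0.        ,   1.        ]]), 'rvec': array([-1.73469296, -2.39490229, -0.34472517]), 'tvec': array([ 0.5989118 , -0.03813456,  0.38000444])} 0.059504546
```

View pics/scene0.png

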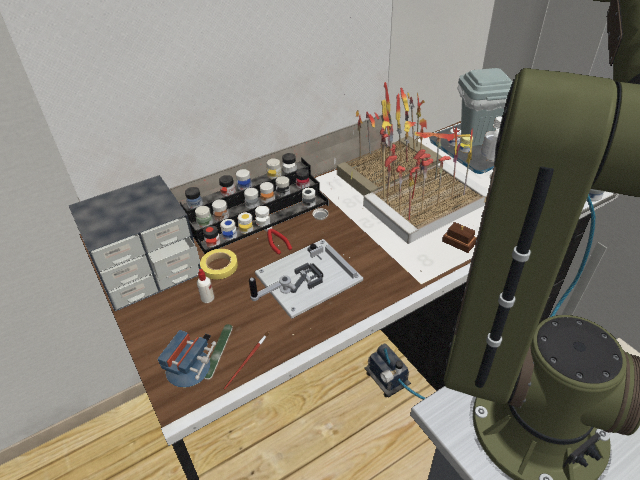

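View pics/top0.png

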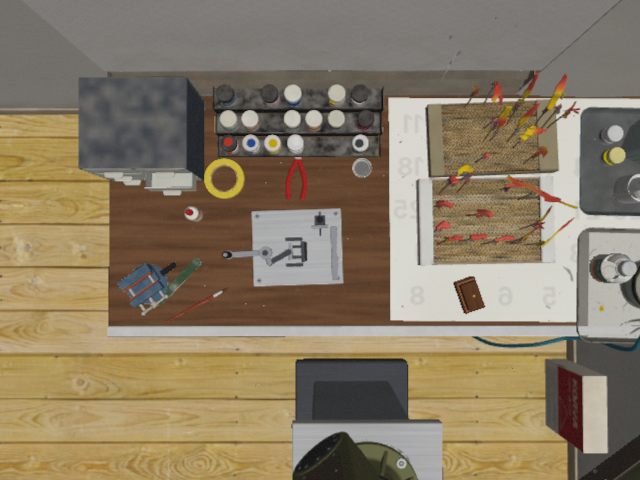

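View pics/wrist0.png

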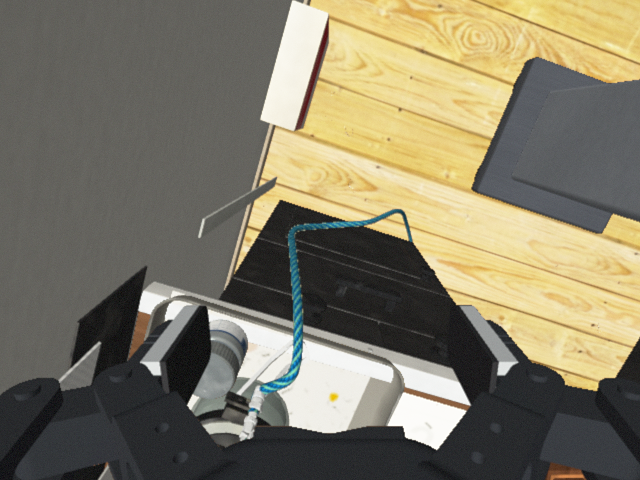

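The top view shows the jig at (298,247), with its x axis pointing up the image and the grip at (227,254). The plinth is at (469,294), the dropper at (193,213), the tape at (224,178) and the cutter at (296,178). Next I'll get coarse positions.

```bash
cat > h.py <<'E'
from workcell import *
import cv2,numpy as np
from scipy.spatial.transform import Rotation as R
def ray(K,r,t,uv):
    Rm=cv2.Rodrigues(np.array(r))[0]; c=-Rm.T@t
    return c,Rm.T@(np.linalg.inv(K)@np.array([uv[0],uv[1],1.]))
def onz(f,uv,z):
    c,d=ray(f['K'],f['r'],f['t'],uv); return c+d*(z-c[2])/d[2]
def dep(f,uv,k=0):
    u,v=map(round,uv); Rm=cv2.Rodrigues(f['r'])[0]
    return Rm.T@(np.linalg.inv(f['K'])@np.array([u,v,1.])*f['d'][v,u]-f['t'])
def tri(views):
    A=np.zeros((3,3));b=np.zeros(3)
    for f,uv in views:
        c,d=ray(f['K'],f['r'],f['t'],uv);d=d/np.linalg.norm(d);P=np.eye(3)-np.outer(d,d);A+=P;b+=P@c
    x=np.linalg.solve(A,b)
    res=[np.linalg.norm((np.eye(3)-np.outer(d/np.linalg.norm(d),d/np.linalg.norm(d)))@(x-c)) for c,d in [ray(f['K'],f['r'],f['t'],uv) for f,uv in views]]
    return x,res
def shot(n,tag):
    m=camera_model(n);p,d=snapshot(n)
    cv2.imwrite(f"pics/{tag}.png",p[:,:,::-1]);np.savez(f"pics/{tag}.npz",p=p,d=d,K=m["intrinsics"],r=m["rvec"],t=m["tvec"])
def crop(tag,u0,v0,u1,v1,s,out):
    p=cv2.imread(f"pics/{tag}.png")[v0:v1,u0:u1]; cv2.imwrite(f"pics/{out}.png",cv2.resize(p,None,fx=s,fy=s,interpolation=cv2.INTER_CUBIC))
def down(yaw): # tool z down; tool y (jaw) at world angle yaw
    y=np.array([np.cos(yaw),np.sin(yaw),0]);z=np.array([0,0,-1.]);x=np.cross(y,z)
    q=R.from_matrix(np.c_[x,y,z]).as_quat(); return q[[3,0,1,2]]
E
python3 - <<'E'
from h import *
f=np.load('pics/top0.npz')
for n,uv in dict(piv=(265,253),grip=(227,254),stop=(320,222),plinth=(469,294),tape=(209,178),drop=(193,213),cut=(296,178),tl=(252,211),tr=(341,208),br=(343,283),bl=(253,287)).items(): print(n,dep(f,uv).round(3))
crop('top0',210,190,370,310,5,'c1')
crop('top0',430,260,510,320,10,'c2')
print(R.from_quat(np.r_[get_ee_rot()[1:],get_ee_rot()[0]]).as_matrix().round(3))
c=camera_model('wrist');Rm=cv2.Rodrigues(c['rvec'])[0];print((-Rm.T@c['tvec']).round(3),Rm.T.round(3),get_position())
E
```

```text
piv [0.507 0.211 0.049]
grip [0.505 0.283 0.095]
stop [0.572 0.099 0.026]
plinth [ 0.422 -0.208  0.043]
tape [0.665 0.332 0.02 ]
drop [0.589 0.358 0.059]
cut [0.667 0.15  0.001]
tl [0.596 0.243 0.006]
tr [0.603 0.054 0.001]
br [0.443 0.05  0.004]
bl [0.435 0.241 0.007]
[[-0.95  -0.312 -0.001]
 [-0.312  0.95   0.001]
 [ 0.     0.001 -1.   ]]
[ 0.121 -0.592  0.374] [[-0.312  0.912  0.266]
 [ 0.95   0.299  0.089]
 [ 0.002  0.28  -0.96 ]] [ 0.18754088 -0.56992283  0.40392814]
```

View pics/c1.png

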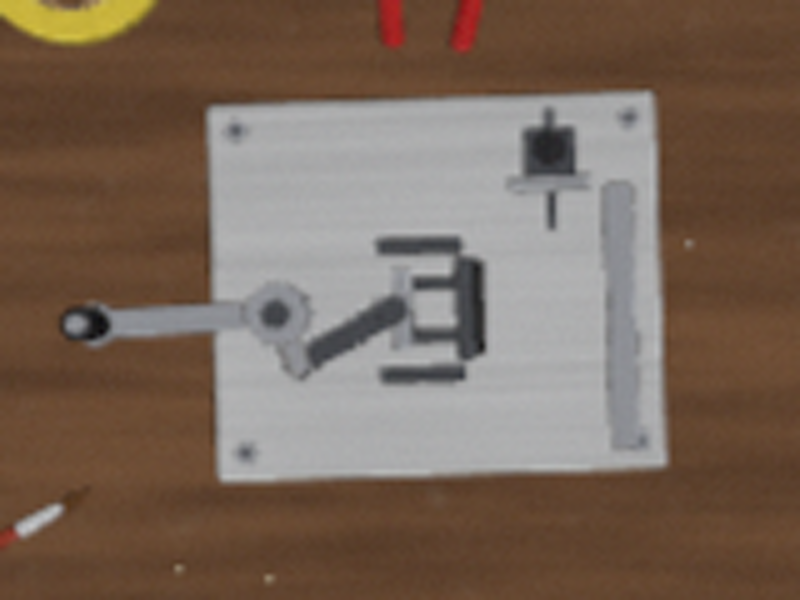

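View pics/c2.png

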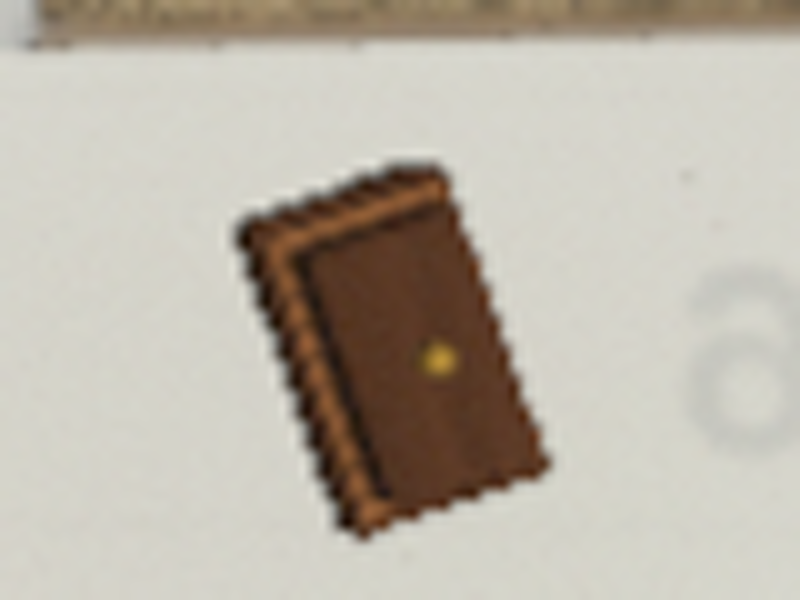

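Run:
```python
from h import *
movep([0.40,-0.16,0.33],down(1.92)); shot('wrist','w1')
movep([0.44,-0.24,0.33],down(1.92)); shot('wrist','w2')
print(get_clock(),get_joints().round(3) if hasattr(get_joints(),'round') else get_joints())
movep([0.48,0.15,0.34],down(1.57)); shot('wrist','w3')
movep([0.54,0.22,0.34],down(1.57)); shot('wrist','w4')
print(get_clock(),get_joints())
```

```text
2.4083 [-0.098 -0.223 -0.297 -0.    -1.498 -1.125]
4.425 [ 7.29365791e-01 -1.67786921e-03 -7.58415693e-02  1.27345585e-04
 -1.49770097e+00 -2.30196094e+00]
```

View pics/w1.png

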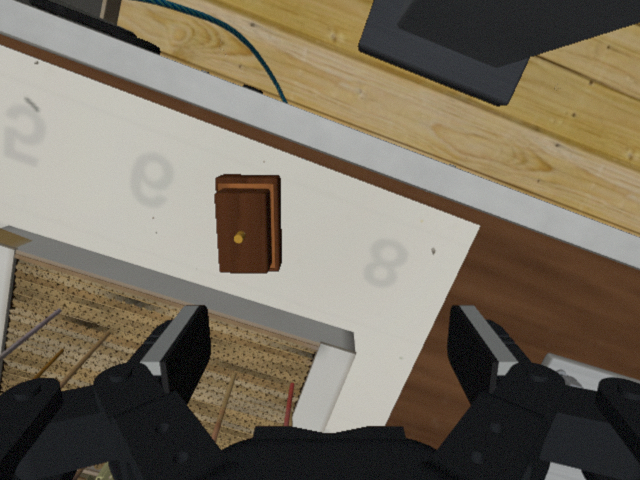

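View pics/w2.png

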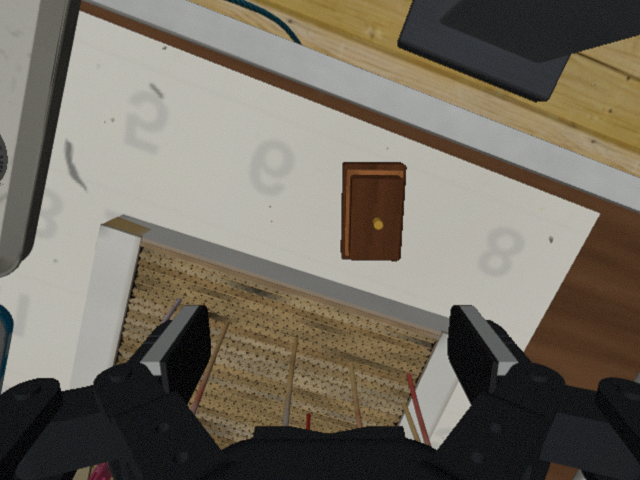

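View pics/w3.png

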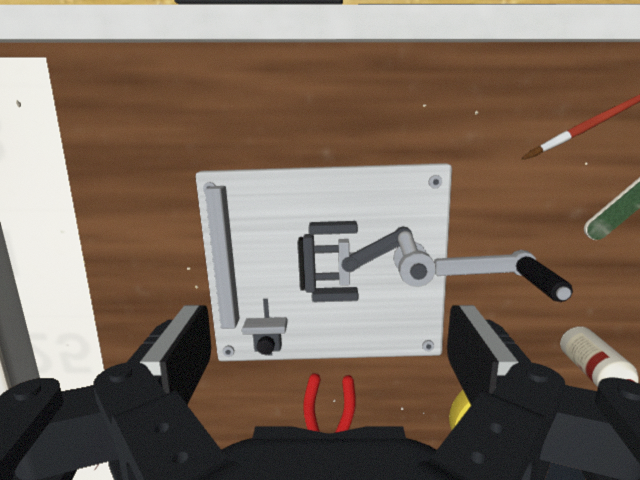

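View pics/w4.png

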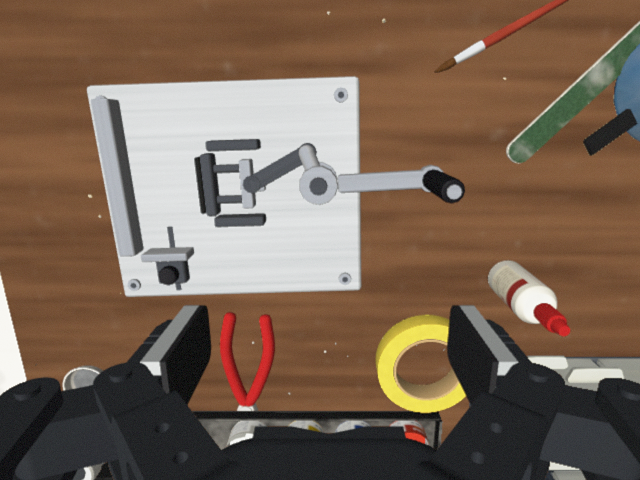

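The plinth is at (248,225) in w1 and (374,212) in w2. The jig, pivot (418,270) and grip top (564,293) are in w3, and w4 has the pivot at (318,185) and the grip top at (454,190). I'll enlarge these for exact points.

Run:
```python
from h import *
crop('w1',205,165,295,285,5,'c3');crop('w2',330,150,420,270,5,'c4')
crop('w3',190,155,350,275,5,'c5');crop('w3',190,250,350,370,5,'c5b');crop('w3',380,160,580,310,4,'c6')
crop('w4',80,70,240,190,5,'c7');crop('w4',100,190,260,310,5,'c7b');crop('w4',300,70,480,205,4,'c8');crop('w4',300,190,400,300,5,'c8b')
crop('w3',380,300,480,370,5,'c6b')
def pair(a,b,o):
    a=cv2.imread(f'pics/{a}.png');b=cv2.imread(f'pics/{b}.png');h=max(a.shape[0],b.shape[0])
    w=np.zeros((h,a.shape[1]+b.shape[1],3),np.uint8);w[:a.shape[0],:a.shape[1]]=a;w[:b.shape[0],a.shape[1]:]=b
    cv2.imwrite(f'pics/{o}.png',w)
pair('c3','c4','d1')
```

```text
(no output)
```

View pics/d1.png

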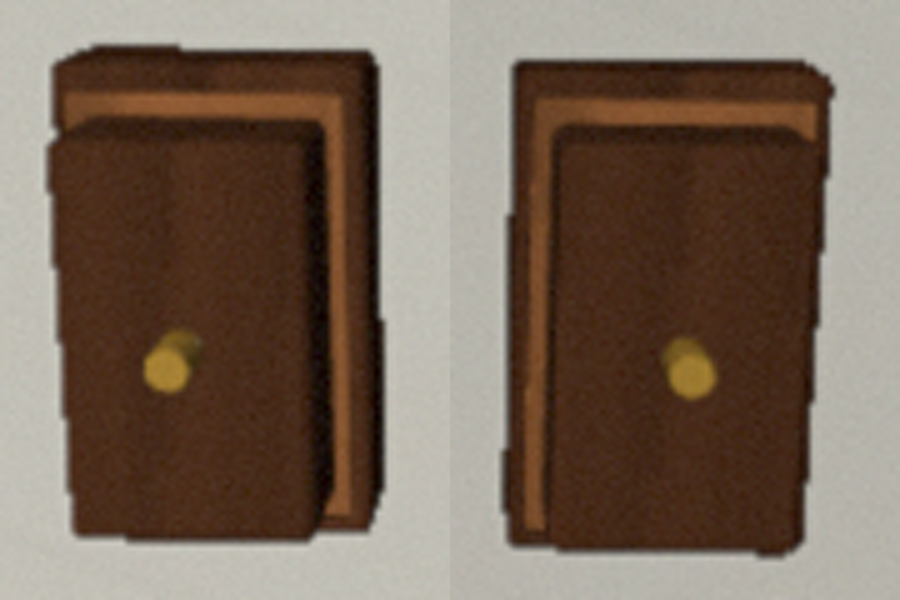

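View pics/c5.png

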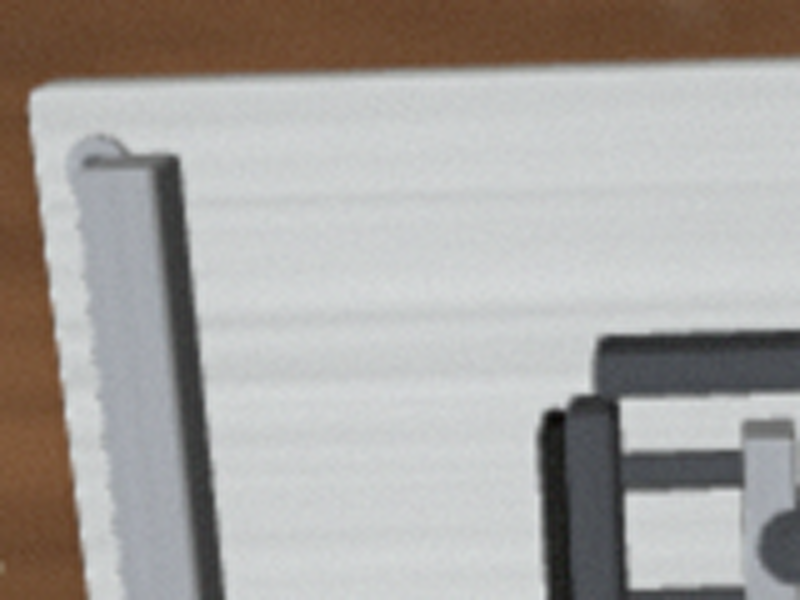

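View pics/c5b.png

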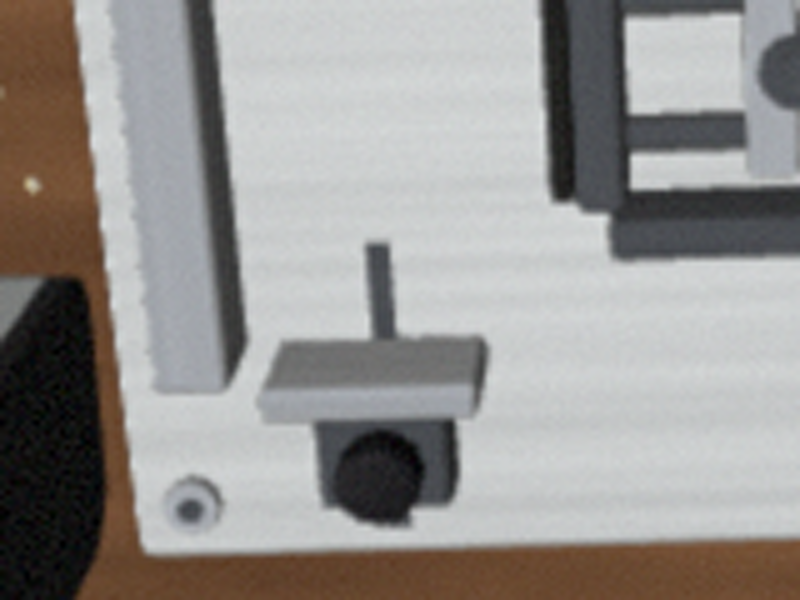

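View pics/c6.png

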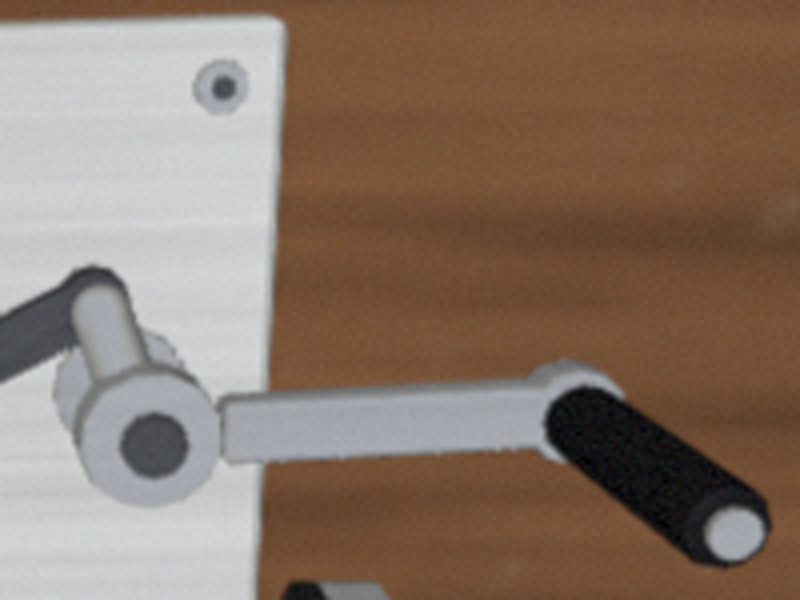

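View pics/c7.png

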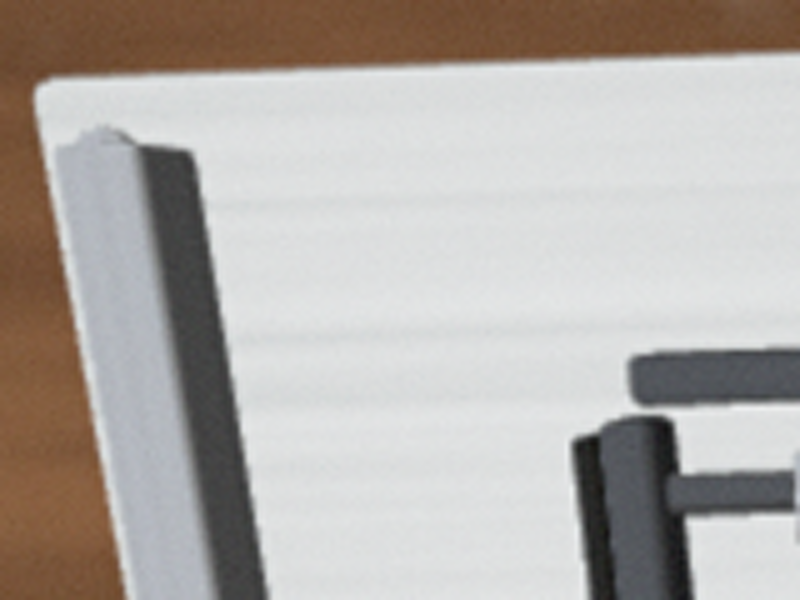

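View pics/c7b.png

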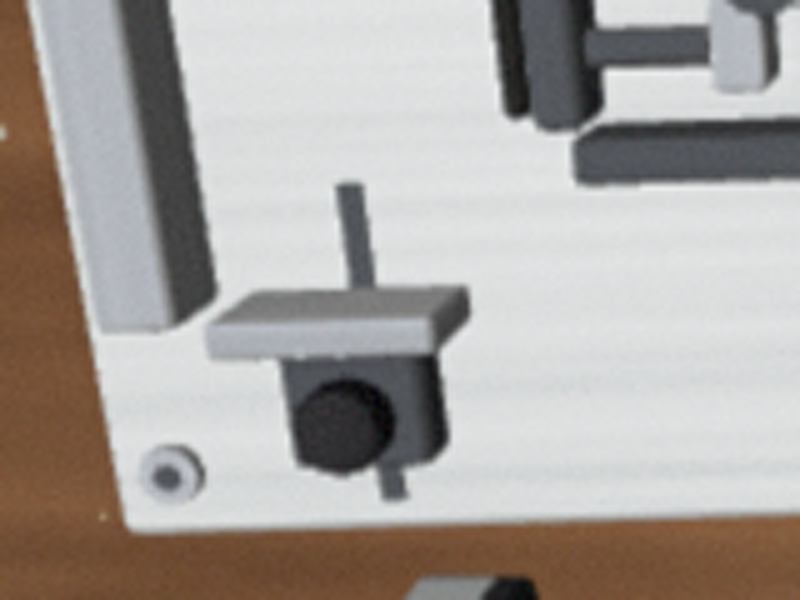

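View pics/c8.png

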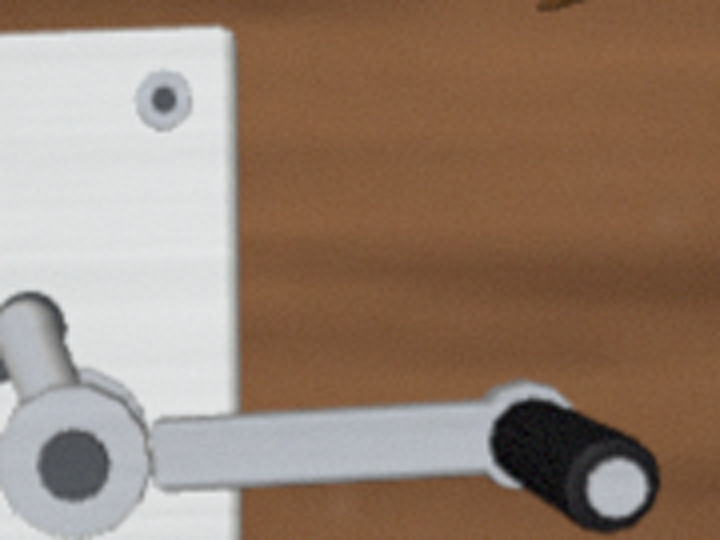

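Run:
```python
from h import *
F={k:np.load(f'pics/{k}.npz') for k in ['w1','w2','w3','w4']}
def px(k,o,s,p): return (F[k],((p[0]+.5)/s-.5+o[0],(p[1]+.5)/s-.5+o[1]))
def T(n,a,b):
    x,r=tri([a,b]);print(n,(x*1000).round(1),(np.array(r)*1000).round(1));return x
W1=lambda p:px('w1',(205,165),5,p);W2=lambda p:px('w2',(330,150),5,p)
pin=T('pin',W1((167,370)),W2((242,375)))
c=[T('pc',W1(a),W2(b)) for a,b in [((57,140),(110,140)),((308,135),(362,145)),((315,540),(350,548)),((75,535),(105,548))]]
c=np.array(c);print('centre',c.mean(0).round(4),[np.linalg.norm(c[i]-c[(i+1)%4]).round(4) for i in range(4)])
l=(c[0]+c[1]-c[2]-c[3])/2;print('long dir',np.arctan2(l[1],l[0]))
s=c[0]-c[1]+c[3]-c[2];print('short dir',np.arctan2(s[1],s[0]))
A=lambda p:px('w3',(190,155),5,p);Ab=lambda p:px('w3',(190,250),5,p);B=lambda p:px('w3',(380,160),4,p)
C=lambda p:px('w4',(80,70),5,p);Cb=lambda p:px('w4',(100,190),5,p);D=lambda p:px('w4',(300,70),4,p)
J=[];M=[]
def add(n,a,b,m=None):
    x=T(n,a,b)
    if m: J.append(m);M.append(x)
    return x
add('NR',A((33,90)),C((37,88)),(-70,-45));add('FR',Ab((145,553)),Cb((130,530)),(90,-45));add('NL',B((285,17)),D((231,29)),(-70,145))
add('sFR',Ab((191,507)),Cb((170,475)));add('sNL',B((222,88)),D((163,100)))
add('fenceN',A((157,167)),C((137,148)));add('fenceF',Ab((222,390)),Cb((168,330)))
piv=add('piv',B((154,445)),D((73,466)),(0,115))
grip=add('griptop',B((735,533)),D((616,487)))
add('stop',Ab((280,340)),Cb((250,291)));add('stop',Ab((485,338)),Cb((468,288)))
J=np.array(J)/1000.;M=np.array(M)
mj=J.mean(0);mm=M[:,:2].mean(0);H=(J-mj).T@(M[:,:2]-mm);U,S,V=np.linalg.svd(H);Rr=V.T@U.T;o=mm-Rr@mj
print('jig yaw',np.arctan2(Rr[1,0],Rr[0,0]),'origin',o,'res',((Rr@J.T).T+o-M[:,:2])*1000)
g=Rr.T@(grip-piv)[:2];print('lever',np.arctan2(-g[0],g[1]),np.linalg.norm(g))
print('grip jig',Rr.T@(grip[:2]-o))
```

```text
pin [ 422.1 -214.1   52.4] [0. 0.]
pc [ 401.9 -238.6   36.9] [0.3 0.3]
pc [ 390.9 -207.6   35.6] [0.4 0.4]
pc [ 441.5 -189.5   43.2] [0.2 0.2]
pc [ 452.7 -220.5   42.3] [0. 0.]
centre [ 0.4218 -0.2141  0.0395] [np.float64(0.033), np.float64(0.0542), np.float64(0.0329), np.float64(0.0542)]
long dir -2.7991569657055018
short dir -1.2273675299252305
NR [446.9  51.9  10.1] [0.4 0.4]
FR [604.2  57.   11.9] [0.1 0.1]
NL [440.6 240.2  10. ] [0.2 0.2]
sFR [593.5  66.3  14.9] [0.1 0.1]
sNL [452.7 228.2  15.6] [0. 0.]
fenceN [455.6  74.1  28. ] [0.5 0.5]
fenceF [564.8  76.2  28. ] [0.1 0.1]
piv [511.2 213.   45.1] [0.1 0.1]
griptop [506.8 287.7  92.7] [0. 0.]
stop [563.1  82.7  14.7] [0.1 0.1]
stop [562.8 116.   14.4] [0. 0.]
jig yaw 0.030406153748633653 origin [0.51450835 0.0984171 ] res [[-0.97022101 -0.59956817]
 [ 1.63521132 -0.8298983 ]
 [-0.4967468   1.04387536]
 [-0.1682435   0.38559111]]
lever 0.028027348197869367 0.07484929398595645
grip jig [-0.00194111  0.18942937]
```

The checks agree: pin top 52.4 mm, upper step about 33×54 mm, pivot radius 74.8 mm, jig yaw about 0.03, lever about 0.03 rad. Next is the pick, after checking what stands near the gripper body.

Run:
```python
from h import *
f=np.load('pics/top0.npz');d=f['d'];v,u=np.mgrid[0:480,0:640]
Rm=cv2.Rodrigues(f['r'])[0];P=(np.linalg.inv(f['K'])@np.stack([u.ravel(),v.ravel(),np.ones(u.size)])*d.ravel()-f['t'][:,None]).T@Rm
m=(d.ravel()>0)&(abs(P[:,1]+.21)<.09)
for a in np.arange(.36,.60,.02):
    s=m&(abs(P[:,0]-a)<.01);print(round(a,2),P[s,2].max().round(3))
fs=[]
for i in range(10): fs.append(get_ft_force());dwell(.02)
print(np.mean(fs,0),np.std(fs,0))
y=down(1.914)
set_gripper(0.75)
movep([.4218,-.2141,.30],y); move_l([.4218,-.2141,.196],0.12)
print(get_position(),get_ft_force(),get_clock())
set_gripper(0.0,30);print(get_gripper_width(),get_ft_force(),get_moment(),get_clock())
shot('wrist','w5');shot('top','t5')
crop('t5',430,260,510,320,10,'c9')
```

```text
0.36 0.011
0.38 0.039
0.4 0.05
0.42 0.059
0.44 0.048
0.46 0.043
0.48 0.042
0.5 0.043
0.52 0.175
0.54 0.221
0.56 0.231
0.58 0.183
[-0.0845103  -0.17844246  0.22520542] [0.40445142 0.4748021  0.25910526]
[ 0.42218557 -0.21414566  0.19690885] [-0.31645849 -0.06029316  0.03376825] 7.6167
0.3888896849247639 [-0.20707475  0.74244014  3.05631164] [ 0.1623013  -0.05370539  0.00081605] 7.9917
```

View pics/w5.png

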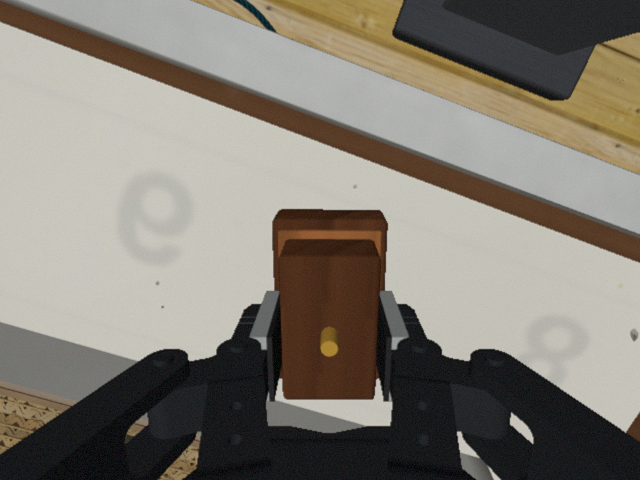

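The wrist view shows the plinth held squarely between the pads, pin at (329,345), width reading about 33 mm. I'll lift it and take it to above the channel.

```bash
cat >> h.py <<'E'
JO=np.array([.5145,.0982]);JY=0.031
def jig(x,y):
    c,s=np.cos(JY),np.sin(JY);return JO+np.array([c*x-s*y,s*x+c*y])
def F(n=6):
    return np.mean([get_ft_force() for _ in range(n)],0)
E
python3 - <<'E'
from h import *
q=down(1.914)
move_l([.4218,-.2141,.30],0.12);print(get_gripper_width(),F(20).round(2))
p=jig(-.020,.0035)
movep([p[0],p[1],.29],down(np.pi/2+JY))
move_l([p[0],p[1],.245],0.08)
dwell(.1);print(get_position(),get_ee_rot(),F(20).round(2),get_clock())
fs=[]
for i in range(10): fs.append(get_ft_force())
print(np.std(fs,0),get_clock())
shot('wrist','w6');shot('scene','s6');shot('top','t6')
crop('s6',240,220,380,325,5,'c10');crop('t6',210,190,370,310,5,'c11')
E
```

```text
0.3910215401345161 [-0.11 -0.67 -1.45]
[0.49461637 0.10119939 0.24567986] [ 5.31341407e-04 -1.55714829e-02  9.99878605e-01  1.48805316e-04] [-0.78  0.06 -1.62] 11.15
[1.11022302e-16 0.00000000e+00 2.22044605e-16] 11.15
```

View pics/w6.png

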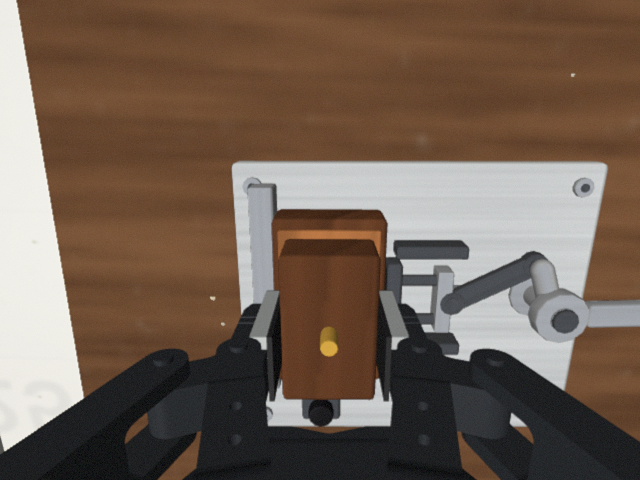

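View pics/c10.png

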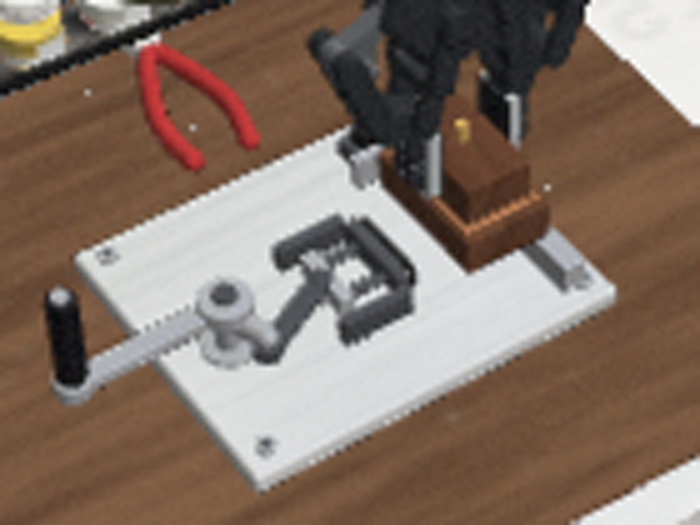

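The wrist view shows the plinth over the channel, between fence (262) and pad (393). I'll lower it with force checks.

```bash
cat >> h.py <<'E'
def Fd(n=5,dt=.012):
    a=[]
    for _ in range(n): a.append(get_ft_force());dwell(dt)
    return np.mean(a,0)
E
python3 - <<'E'
from h import *
p=jig(-.020,.0035)
move_l([p[0],p[1],.232],0.05);b=Fd(10);print(b.round(2),get_position())
for z in [.228,.224,.220,.216,.213,.211,.2095,.209,.2085,.208,.2075,.207]:
    move_l([p[0],p[1],z],0.03);f=Fd()-b;print(z,f.round(2),(get_position()*1000).round(2))
    if np.linalg.norm(f[:2])>4 or f[2]>2.0: break
print(get_clock(),get_moment())
E
```

```text
[ 0.15 -0.   -1.76] [0.49444832 0.10107262 0.23203372]
0.228 [-0.03  0.17  0.42] [494.37 101.06 227.9 ]
0.224 [ 0.09 -0.02 -0.09] [494.38 101.03 223.87]
0.22 [-0.29 -0.24  0.51] [494.36 101.05 219.82]
0.216 [0.15 0.39 0.21] [494.36 101.04 215.84]
0.213 [-0.04  0.37 -0.12] [494.37 101.05 212.86]
0.211 [-0.25  0.05 -0.13] [494.38 101.07 210.94]
0.2095 [0.08 0.19 0.07] [494.39 101.06 209.46]
0.209 [-0.25  0.37 -0.17] [494.4  101.08 209.  ]
0.2085 [-1.46 -0.06  2.64] [494.48 101.1  208.84]
14.55 [-0.05226235  0.41961973  0.01318471]
```

The plinth is on the floor (TCP 0.2089, 12 mm up) with no side contact. Now I'll slide it towards the stop.

Run:
```python
from h import *
ex=np.array([np.cos(JY),np.sin(JY)])
z=.2088
def go(s,v=.02):
    p=jig(-.020+s,.0035);move_l([p[0],p[1],z],v)
go(.004,.02);b=Fd(8);print('bias',b.round(2),get_clock())
s=.004;log=[]
while s<.042:
    s+=.0005 if s<.027 else .00025
    go(s,.02 if s<.027 else .01);f=Fd(3);fx=-(f-b)[:2]@ex
    log.append((round(s*1000,2),round(fx,2),round((f-b)[1],2),round((f-b)[2],2)))
    if fx>2.0:
        f=Fd(6);fx=-(f-b)[:2]@ex;log.append(('re',round(fx,2),round(((get_position()[:2]-jig(-.02,.0035))@ex)*1000,2)))
        if fx>2.0: break
    if get_clock()>45: break
print(log[-25:]);print(log[:30:6]);print(get_clock(),get_position(),Fd(5))
```

```text
bias [ 1.   -0.04 -0.43] 14.9667
[(4.5, np.float64(1.44), np.float64(0.59), np.float64(1.12)), (5.0, np.float64(2.86), np.float64(-0.04), np.float64(2.45)), ('re', np.float64(3.26), np.float64(4.96))]
[(4.5, np.float64(1.44), np.float64(0.59), np.float64(1.12))]
15.5667 [0.49935433 0.10122279 0.20884338] [-1.63861997 -0.25635818  1.8221823 ]
```

```bash
cat > slide.py <<'E'
from h import *
import sys
ex=np.array([np.cos(JY),np.sin(JY)])
s=float(sys.argv[1]);z=.2090;T0=get_clock()
b=np.array([.1,0.,-1.76])
def go(s,v=.02):
    p=jig(-.020+s,.0035);move_l([p[0],p[1],z],v)
go(s);print((Fd(8)-b).round(2))
log=[];hit=False
while s<.042:
    s+=.0005 if s<.027 else .00025
    go(s,.02 if s<.027 else .01);f=Fd(3)-b;fx=-f[:2]@ex
    log.append(f"{s*1000:.2f}:{fx:.1f},{f[1]:.1f},{f[2]:.1f},z{z*1e4:.1f}")
    fz=f[2]
    if fz>1.3: z+=.0001
    elif fz<.2: z-=.00004
    if fx>2.5:
        f=Fd(6)-b;fx=-f[:2]@ex;log.append(f're {fx:.2f} {f[2]:.2f}')
        if fx>2.8: break
    if get_clock()-T0>14: break
print(*log);pp=get_position()
print(s,get_clock(),pp,'x',((pp[:2]-jig(-.02,.0035))@ex)*1000,(Fd(5)-b).round(2))
E
python3 slide.py .005
```

```text
[-0.89  0.15  2.03]
5.50:0.3,0.0,1.3,z2090.0 6.00:0.0,-0.0,-0.1,z2091.0 6.50:0.3,0.4,0.9,z2090.6 7.00:-0.0,0.2,-0.4,z2090.6 7.50:0.0,0.2,-0.5,z2090.2 8.00:-0.1,0.1,0.1,z2089.8 8.50:-0.1,-0.3,-0.1,z2089.4 9.00:-0.2,0.0,-0.5,z2089.0 9.50:-0.1,0.4,0.2,z2088.6 10.00:0.0,0.2,0.6,z2088.2 10.50:-0.4,-0.2,0.2,z2088.2 11.00:0.8,-0.3,0.8,z2088.2 11.50:0.9,-0.3,1.1,z2088.2 12.00:0.5,-0.1,1.5,z2088.2 12.50:0.2,-0.0,0.4,z2089.2 13.00:0.4,-0.4,0.9,z2089.2 13.50:-0.3,0.1,0.8,z2089.2 14.00:0.0,0.0,0.3,z2089.2 14.50:0.2,-0.4,0.4,z2089.2 15.00:0.2,0.2,-0.1,z2089.2 15.50:-0.4,0.5,0.3,z2088.8 16.00:0.2,-0.4,-0.4,z2088.8 16.50:-0.1,0.0,0.3,z2088.4 17.00:-0.4,0.3,0.2,z2088.4 17.50:0.0,-0.1,0.8,z2088.4 18.00:-0.2,-0.2,0.5,z2088.4 18.50:0.1,-0.3,0.5,z2088.4 19.00:0.5,-0.1,0.9,z2088.4 19.50:0.1,-0.2,1.0,z2088.4 20.00:0.4,0.3,0.7,z2088.4 20.50:0.7,0.0,1.4,z2088.4 21.00:-0.5,-0.1,0.8,z2089.4 21.50:0.3,-0.1,1.0,z2089.4 22.00:-0.0,0.1,-0.0,z2089.4 22.50:-0.4,0.1,0.6,z2089.0 23.00:0.7,-0.0,0.4,z2089.0 23.50:-0.1,0.0,0.1,z2089.0 24.00:-0.1,-0.1,0.3,z2088.6 24.50:0.1,-0.1,0.2,z2088.6 25.00:0.3,-0.0,0.5,z2088.6 25.50:0.1,0.0,0.4,z2088.6 26.00:0.2,0.1,0.7,z2088.6 26.50:0.1,-0.2,-0.0,z2088.6 27.00:0.0,-0.2,1.1,z2088.2 27.25:0.6,0.3,1.2,z2088.2 27.50:0.5,-0.6,1.7,z2088.2 27.75:0.5,0.1,1.4,z2089.2 28.00:-0.4,-0.3,-0.3,z2090.2 28.25:0.1,0.2,0.7,z2089.8 28.50:0.1,0.2,-0.0,z2089.8
0.02850000000000002 29.675 [0.52289377 0.10197443 0.20897126] x 28.506729514411084 [-0.22  0.19  0.04]
```

```bash
python3 slide.py .0285
```

```text
[-0.04  0.31 -0.02]
28.75:0.1,-0.1,-0.2,z2090.0 29.00:-0.1,0.3,-0.5,z2089.6 29.25:0.4,-0.1,-0.2,z2089.2 29.50:0.3,0.4,-0.1,z2088.8 29.75:0.2,0.3,0.4,z2088.4 30.00:-0.1,-0.2,0.6,z2088.4 30.25:-0.0,-0.2,0.8,z2088.4 30.50:0.0,0.1,1.0,z2088.4 30.75:0.4,-0.1,1.1,z2088.4 31.00:1.1,-0.3,1.0,z2088.4 31.25:0.5,-0.1,2.0,z2088.4 31.50:0.1,0.2,0.3,z2089.4 31.75:-0.0,-0.2,0.4,z2089.4 32.00:-0.1,0.0,-0.0,z2089.4 32.25:-0.3,-0.5,0.1,z2089.0 32.50:0.3,-0.2,0.1,z2088.6 32.75:-0.0,0.1,0.8,z2088.2 33.00:1.4,-0.3,0.9,z2088.2 33.25:1.9,0.2,1.7,z2088.2 33.50:4.5,0.3,3.6,z2089.2 re 4.32 3.38
0.0335 35.5833 [0.52769331 0.10211294 0.20887046] x 33.30825028491946 [-4.85  0.3   3.65]
```

Firm contact at 33.3 mm travel, so the stop's face is at jig x of about 48 mm. Vision gave the same value. I'll nudge slightly, hold, release, lift and look.

Run:
```python
from h import *
p=jig(.0136,.0035);move_l([p[0],p[1],.2089],.01);print((Fd(12,.02)-[.1,0,-1.76]).round(2),get_position())
set_gripper(.55);print(Fd(4).round(2),get_position())
move_l([p[0],p[1],.27],.12)
print(get_clock())
shot('wrist','w7')
p=jig(-.03,.05);movep([p[0],p[1],.33],down(np.pi/2+JY));shot('wrist','w8');shot('top','t8');print(get_clock())
crop('t8',210,190,370,310,5,'c12')
```

```text
[-5.7   0.38  4.57] [0.52776718 0.10209989 0.20887508]
[ 0.34 -0.06  0.39] [0.52824607 0.10214924 0.20907533]
37.05
37.6417
```

View pics/w7.png

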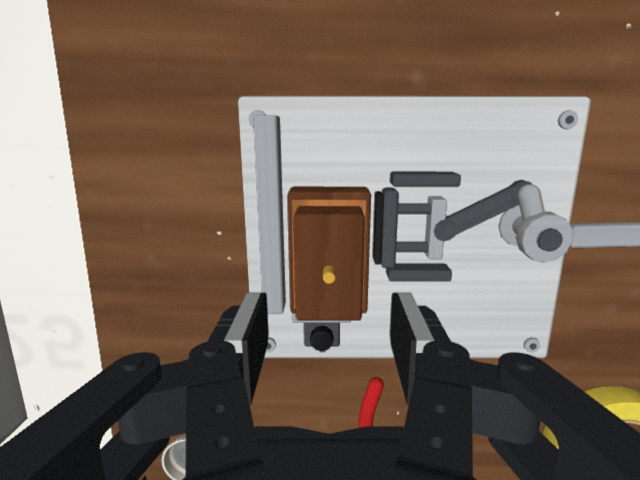

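View pics/w8.png

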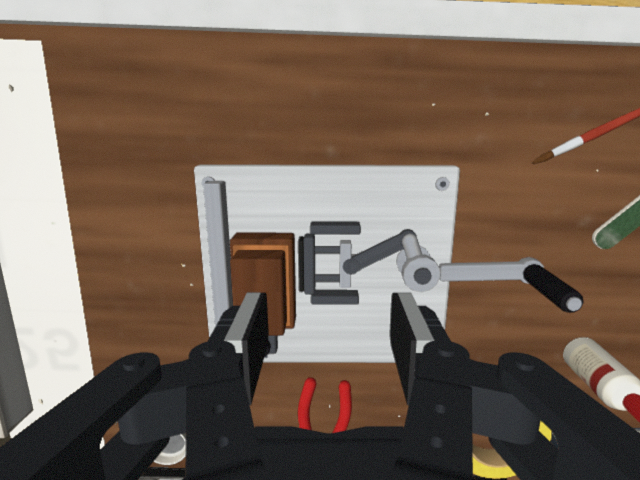

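w7 and w8 show the plinth lying square in the channel, with its far end against the stop plate at (320,320) in w7 and the lever still open. Now the lever: I'll cage the grip loosely between pads aligned along its path.

```bash
cat >> h.py <<'E'
def lev(t,r=.075):
    P=jig(-r*np.sin(t),.115+r*np.cos(t));a=t+JY
    return P,down(np.pi+a),np.array([-np.cos(a),-np.sin(a)]),np.array([-np.sin(a),np.cos(a)])
E
python3 - <<'E'
from h import *
P,q,tg,rd=lev(.028);print(P)
for t in np.linspace(0,1.55,8):
    a,b,_,_=lev(t);print(t,inverse_kinematics([a[0],a[1],.223],b).round(2))
set_gripper(.36)
movep([P[0],P[1],.32],q)
move_l([P[0],P[1],.285],.1);b=Fd(8);print('b',b.round(2),get_position(),get_clock())
for z in [.265,.245,.223]:
    move_l([P[0],P[1],z],.08);f=Fd(3)-b;print(z,f.round(2))
    if np.linalg.norm(f)>4: break
shot('wrist','w9');shot('scene','s9');crop('s9',200,200,360,320,5,'c13');print(get_clock())
E
```

```text
[0.50651314 0.28801425]
0.0 [ 0.86  0.05 -0.23  0.   -1.28 -0.83]
0.22142857142857145 [ 0.88  0.01 -0.28  0.   -1.28 -0.63]
0.4428571428571429 [ 0.89 -0.03 -0.32  0.   -1.28 -0.42]
0.6642857142857144 [ 0.9  -0.07 -0.36  0.   -1.28 -0.21]
0.8857142857142858 [ 0.91 -0.12 -0.4   0.   -1.29  0.01]
1.1071428571428572 [ 0.9  -0.16 -0.44  0.   -1.29  0.23]
1.3285714285714287 [ 0.89 -0.2  -0.47  0.   -1.3   0.47]
1.55 [ 0.87 -0.22 -0.49  0.   -1.3   0.71]
b [-0.   -0.13  0.14] [0.50670147 0.28801856 0.285774  ] 39.8083
0.265 [0.3  0.17 0.35]
0.245 [0.17 0.34 0.24]
0.223 [-0.29 -0.25 -0.  ]
41.2083
```

View pics/w9.png

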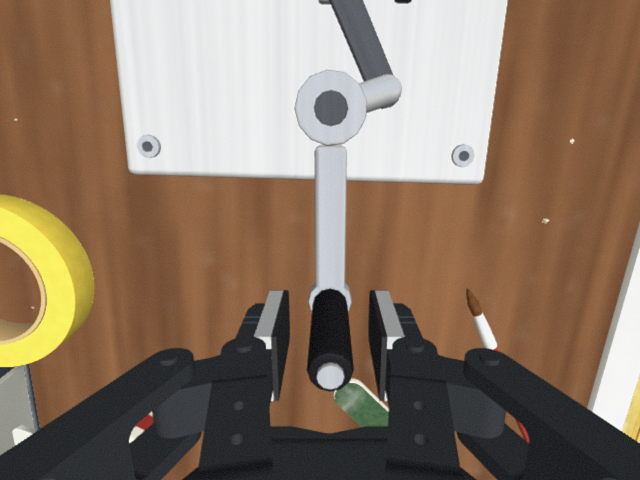

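View pics/c13.png

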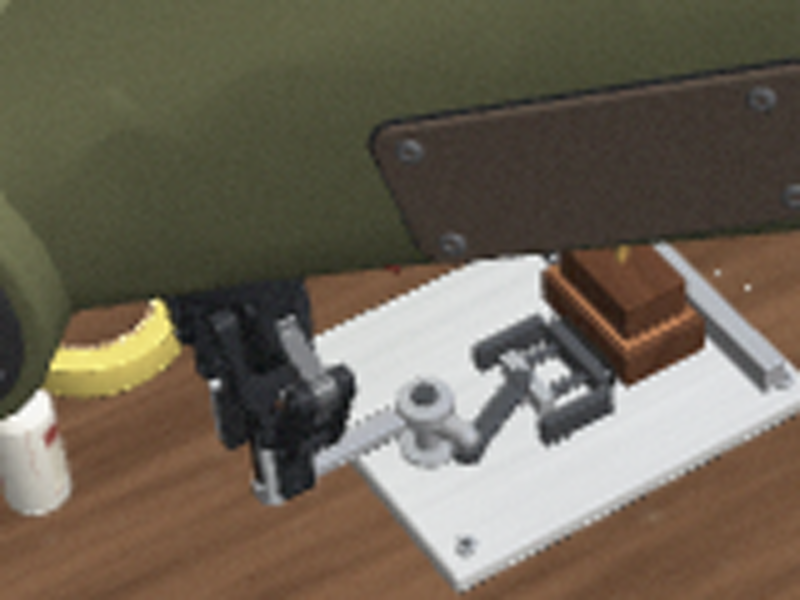

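The grip (330,340) is centred between the pads (282 and 376). I'll close loosely round it and swing.

```bash
cat > swing.py <<'E'
from h import *
import sys
t0,t1,dt=map(float,sys.argv[1:4]);out=[]
b=np.array([0,-.1,.15]);t=t0
while t<t1-1e-6:
    t=min(t+dt,t1);P,q,tg,rd=lev(t);move_l([P[0],P[1],.223],.05,q)
    f=Fd(2,.01)-b;ft=-f[:2]@tg;out.append(f"{t:.2f}:{ft:.1f},{f[:2]@rd:.1f},{f[2]:.1f}")
    if abs(ft)>14 or abs(f[:2]@rd)>10: out.append('STOP');break
print(*out);print(get_clock(),get_position(),get_gripper_width())
E
python3 - <<'E'
from h import *
set_gripper(.22,20);print(get_gripper_width(),Fd(4).round(2),get_clock())
E
python3 swing.py .028 .55 .06
```

```text
0.21747170630241414 [ 0.44 -0.25  0.22] 41.5167
0.09:-1.0,0.1,0.2 0.15:0.8,-0.5,0.3 0.21:-0.3,-0.1,0.1 0.27:-0.0,0.1,-0.7 0.33:0.1,0.2,-0.4 0.39:0.3,0.3,-0.4 0.45:2.3,0.2,-0.7 0.51:3.2,0.5,-1.1 0.55:4.4,0.4,-2.2
43.9167 [0.46996953 0.27604667 0.22308078] 0.22006630068694433
```

```bash
python3 swing.py .55 1.15 .05
```

```text
0.60:5.6,0.2,-2.6 0.65:5.9,-0.2,-3.1 0.70:7.4,0.2,-3.2 0.75:7.4,-0.6,-4.3 0.80:7.1,-0.2,-3.8 0.85:7.5,-0.5,-4.0 0.90:7.7,-0.2,-3.4 0.95:7.5,0.5,-4.1 1.00:7.2,0.5,-2.6 1.05:6.1,0.8,-2.8 1.10:5.4,1.8,-2.1 1.15:4.1,3.1,-1.1
47.1167 [0.44127778 0.24212093 0.22298627] 0.21731942282738725
```

```bash
python3 swing.py 1.15 1.5 .03
```

```text
1.18:3.5,2.8,-0.6 1.21:3.1,2.3,-0.3 1.24:1.7,1.4,-0.8 1.27:0.4,-0.3,-0.2 1.30:-0.1,0.2,-0.8 1.33:-2.4,-0.7,0.0 1.36:-4.4,-1.4,0.1 1.39:-4.5,-0.9,0.5 1.42:-5.0,-1.0,0.3 1.45:-4.6,-0.6,0.1 1.48:-1.3,-0.8,-0.9 1.50:-0.2,0.3,-0.0
50.3167 [0.43600556 0.21644765 0.22315699] 0.21885316042626726
```

The lever passed centre at about 1.27 and was driven home; the load vanished at 1.5. I'll open, lift off and look.

Run:
```python
from h import *
set_gripper(.36);print(Fd(4).round(2))
p=get_position();move_l([p[0],p[1],.30],.12)
q=jig(-.06,.06);movep([q[0],q[1],.36],down(np.pi/2+JY));shot('wrist','w10')
q=jig(.0,.0);movep([q[0],q[1],.36],down(np.pi/2+JY));shot('wrist','w11')
movej([-.6,.04,.085,0,-1.615,-1.]);shot('top','t12');shot('scene','s12');print(get_clock(),get_ft_force())
crop('t12',210,190,370,310,5,'c14');crop('s12',220,210,380,330,5,'c15')
```

```text
[0.28 0.03 0.09]
56.7083 [0.5292323  0.12511179 0.04729914]
```

View pics/w10.png

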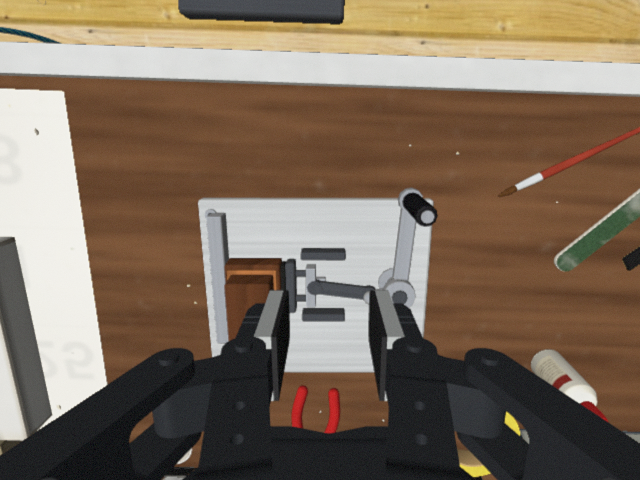

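View pics/w11.png

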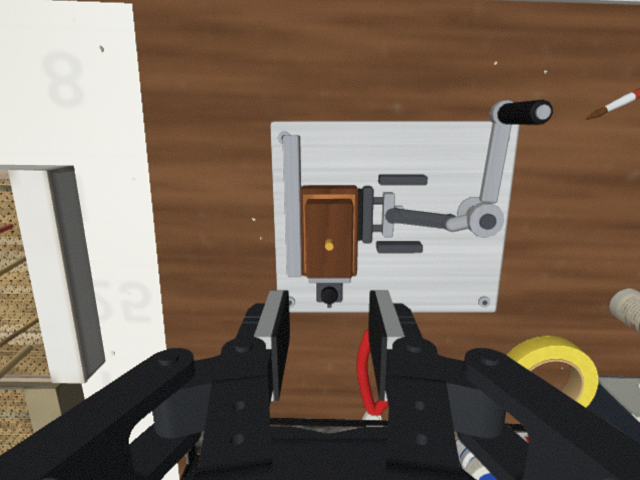

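View pics/c15.png

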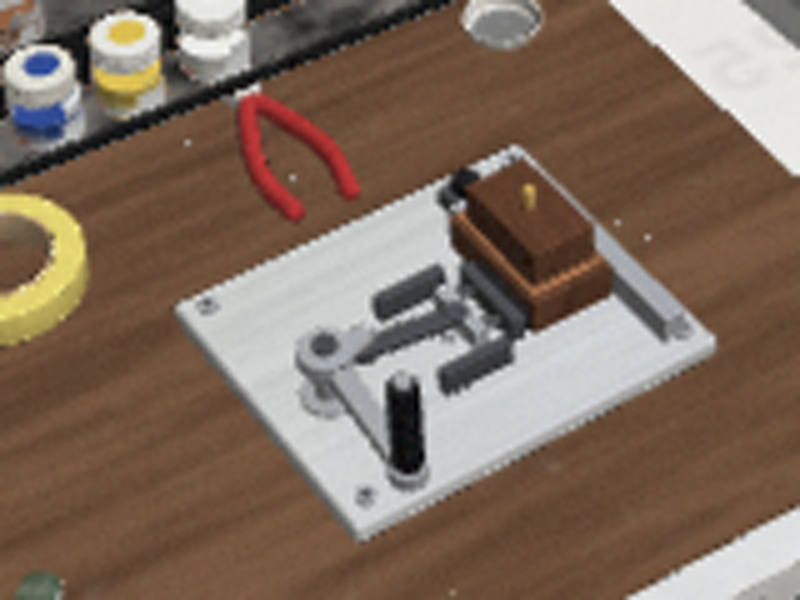

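View pics/c14.png

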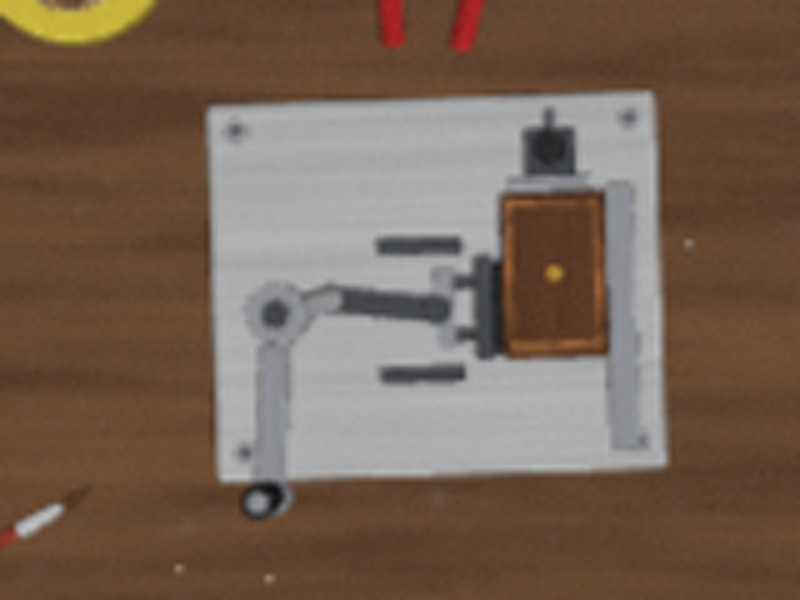

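The views show the plinth square between pad and fence and against the stop plate, and the lever grip at -x (closed). The bystanders are where they were. I'm handing it in.

Run:
```python
from h import *
job_done();print(get_clock())
```

```text
the job is handed in; nothing more can be done
the job is handed in; nothing more can be done
```

The plinth is clamped in the jig and the job is handed in, at about 57 s of the 72 s allowed. No verdict is reported.

- **Placing:** I set the plinth flat in the channel and crept it along until it met the end stop. I pressed on it with about 5.7 N. Contact put the stop's face at the jig's x of about +48 mm, which agrees with the camera estimate.
- **Clamping:** I swung the lever with the gripper held loosely round the grip. The path force peaked at about 7.7 N. It went over centre at about 1.27 rad and the spring drove it home. The load fell to about zero at 1.5 rad.
- **Last checks:** The final pictures show the plinth flat and square against the fence and stop, with the pad on it and the lever closed. The cutter, tape and dropper look unmoved, and the arm is clear.
- **Not measured:** I judged the pad's force on the plinth only from the closed lever and the pictures. Nothing disagreed, except a short false contact reading early in the slide. I took it for friction from pressing slightly on the floor, raised the height a little and carried on.

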